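# Refit the steriliser's control card

## Task

Of the two circuit cards lying on the salon counter, take the wide one that fits the open service tray, lay it on the tray's two rails and slide it along the card guides up to the socket. Then swing both ejector levers inward as far as they go, so that they press the card fully home, and leave it there.

Things in the scene. Friction and masses are not known exactly. Their poses are not given: they have to be found in the camera images.
- card: Loose wide card, 100 (x) by 110 (y) by 5 mm, flat on the counter, 0.11-0.22 kg; origin: centre of its underside. +x: edge with brass strip, away from robot within 0.4 rad. At its centre an upright black tab, 14 mm thick in x, 40 in y, top 47 mm above origin; pinch it along x from above. Nothing else within 30 mm of mid-line y=0. A similar card 66 mm wide, also with a tab, is not wanted; they may swap places.
- tray: Fixed white tray with aluminium guides. +x: the way the card slides in, away from robot within 0.2 rad; +y left; z up. Origin at counter height under the seated card's origin, which is then at (0,0,20 mm), axes parallel. The card meets the socket at x=-7 mm; the last 7 mm push the socket back against about 4 N friction (no spring-back); stops at x=+1. Pivots of the two levers: x=-56, y=+84 and -84 mm.
- entry (a point): Point on the tray, at (-107,0,20 mm) in its frame, same axes: lay the card with its origin here. It rests on two ledges, top z=20, |y| 35 to 75 mm, open above and beside from x=-165 to -50. There the guides begin: mouth 139 mm wide, narrowing to 115 by x=-15; lips over |y|>47 mm, underside z=40 at the mouth falling to 32 by x=-26. (mm, tray frame)
- lever_left (a joint): Angle (rad) of the left (+y) grey lever about its upright pivot. 0: arm points to tray -x (open, beside the ledges); grows as it swings inward; 1.57 (stop): closed, pointing to -y across the card's near edge, which it pushes home. Starts -0.4 to 0. Arm 66 mm long, 10 wide, z 21-32; round peg, 12 mm diameter, 58 mm from pivot, top z=63, to push. 1 to 3 N at the peg; stays where left.
- lever_right (a joint): Angle (rad) of the right (-y) lever, mirror image of the left: 0: arm points to tray -x (open); grows inward; 1.57 (stop): closed, pointing to +y across the card's near edge. Starts -0.4 to 0. Same arm, peg, friction.

How it is judged:
On the way, in this order (a step that is already met when the one before it is completed fails the run):
1. the wide card lies in the guides, slid in to within 20 mm of fully home (x of card in the frame of tray between -0.02 and 0.007 m and y of card in the frame of tray between -0.008 and 0.008 m and z of card in the frame of tray between 0.013 and 0.027 m), for 0.2 s.
2. both levers are swung closed with the card home (x of card in the frame of tray between -0.007 and 0.007 m and y of card in the frame of tray between -0.008 and 0.008 m and z of card in the frame of tray between 0.013 and 0.027 m and value of joint each of lever_left, lever_right above 1.4 rad), for 0.2 s.
At the end, for the whole second after the job is handed in: The wide card rests in the guides, its origin within 7 mm of the fully seated place along the guides, within 8 mm across them and within 7 mm in height, at rest, and both levers stand closed, above 1.4 rad (all of step 2 and linear speed of card below 0.02 m/s); the robot touches nothing.
It also fails if it takes over 61 s, if anything falls off the work surface, if the arm or the gripper's body presses on something with over 40 N, if the wrist force passes 120 N, or if a joint passes its speed limit or range.

## Robot

A 6-joint arm with a two-finger parallel gripper is mounted at the origin on the work surface. World frame = base frame: x ahead of the robot, y to its left, z up, the work surface at z = 0. Lengths are in m, angles in rad, forces in N, time in s.
With the tool pointing down it reaches from about 0.375 to 0.9 m from the base axis. Payload 3.1 kg.
Tool frame: the origin (TCP) lies midway between the tips of the shut fingers; the grasp point (between the pads) lies 19 mm behind it; y points along the fingers, z is the direction in which the jaws open and shut, and the axes are right-handed (so a half turn about y gives the same grasp; the last joint's range is limited). The gripper opens to 85 mm and grips with 20 to 120 N. Pads are 22 mm wide; open, the fingers measure 114 mm over their backs; the gripper's body (76 mm by 85 mm) begins 54 mm behind the grasp point. The pads swing forward as they close: fully open they stand 13 mm farther back than shut.
Start: joints at [1.054, 0.527, 1.433, -0, 1.181, -0.178], TCP at [0.207, 0.59, 0.231] pointing down, gripper open.
Joint ranges: [-3.08, 3.08], [-0.75, 2.2], [0.22, 2.44], [-1.43, 4.57], [0, 2.65], [-2.85, 2.85]. Speed limits (rad/s): [2.79, 2.79, 3.14, 3.14, 3.14, 3.14].

## Interface

Orientations are given as [roll, pitch, yaw] about the fixed x, y, z axes, in that order (R = Rz(yaw) Ry(pitch) Rx(roll)).
In Python, from station import observe, camera, camera_info, job_done gives the robot as it stands. The module is installed in compiled form; this text tells all that it offers.
- The arm moves only by the tool play_rows, never from a script. Its argument "rows" is a list of rows, each an object of numbers: "wx", "wy", "wz": the turn, a rotation vector about the tool's x, y, z in rad; "tx", "ty", "tz": the shift along the tool's x, y, z in mm; "gripper": the closure, from -1 (fully open) to 1 (shut), so that 0 is half open. In form: [{"wx": .., "wy": .., "wz": .., "tx": .., "ty": .., "tz": .., "gripper": ..}, ...]. A call has 1 to 8 rows; each row shifts and turns the commanded pose from where the row before left it, along the tool's axes as they then stand; what a row does not reach is not made up. A row lasts 1/8 s, in which the tool goes at most 62.5 mm and 10.7 degrees, less where a joint would pass 70% of its speed; a pose out of reach is approached as far as the arm can. A call with a gripper value outside its range is refused whole. The fingers move at their own pace and stop on an object; "grip_force" is the grip in N (left out, the last holds). Time passes only in rows, so rows that do not move let the fingers close. It gives the time, the measured TCP pose, the force and the opening at its end, in the units of the state.
- observe(): the state, without advancing time (a new reading comes with each control period).
- camera(name): name is "scene" or "top" or "wrist"; returns (picture, depth): 400x640x3 uint8, red, green, blue; 400x640 float32, m along the optical axis (not along the pixel's ray), 0 where there is no reading.
- camera_info(name): a dict with "mtx" (3x3 intrinsics, pixels), "cam_to_world" (4x4, takes a point from camera to world coordinates). Camera axes: x right, y down, z forward; pixel columns grow to the right and rows downward; lengths in m; the calibration is good to about 2 mm. The wrist camera is an equidistant fisheye: a pixel r from the principal point sees the ray r / f radians off the axis. A picture is of the moment at which its call begins: read the wrist's pose just before it. camera_info takes no time and is no camera call; for the wrist camera it gives the pose at the moment of the call.
- job_done(): hands the job in, once; it reports no verdict.
The state is a dict: "t": time; "joint_pos": joint angles; "joint_vel": joint speeds; "joint_torque": joint torques, N m; "tcp_pos": TCP position; "orientation": TCP orientation; "wrist_force": force on the tool from outside, world axes, zero at the start; "torque": the same for the moment, N m; "grip_width": finger opening in m.
Only numpy, scipy, OpenCV 4.12 (cv2) and the standard library are available. Lean on these libraries where they do the work, as an engineer would, in place of code of your own. Each camera call takes 0.05 s, during which the arm holds its last target.

## Working session

There is one attempt and no reset: what is moved stays moved. The work goes in short steps, Python scripts to look and compute and a tool call to move; the robot and the scene stay as the last step left them, time stands still between calls to the robot, and variables do not carry over. Pictures are saved under pics/ and viewed, and the job is handed in when it is done.

Besides the shell and the picture viewer there is one more tool, called after "Emit:" by a JSON object that holds its "api" and its "payload". play_rows: Moves the arm, as the interface text tells. Its arguments: {"type":"object","properties":{"rows":{"type":"array","items":{"type":"object","properties":{"wx":{"type":"number"},"wy":{"type":"number"},"wz":{"type":"number"},"tx":{"type":"number"},"ty":{"type":"number"},"tz":{"type":"number"},"gripper":{"type":"number"}}}},"grip_force":{"type":"number"}},"required":["rows"]}

```bash
mkdir -p pics; python3 - <<'E'
from station import *
import cv2
s=observe(); print({k:(v if not hasattr(v,'__len__') else [round(float(x),4) for x in v]) for k,v in s.items()})
for n in("top","scene"):
    p,d=camera(n); i=camera_info(n)
    cv2.imwrite(f"pics/{n}0.png",p[:,:,::-1]); import numpy as np
    np.savez(f"{n}0.npz",p=p,d=d,m=i["mtx"],T=i["cam_to_world"])
    print(np.round(i["mtx"],1),np.round(i["cam_to_world"],3))
E
```

```text
{'t': 0.0, 'joint_pos': [1.0545, 0.5285, 1.4339, -0.0, 1.1814, -0.1785], 'joint_vel': [-0.0001, -0.0001, -0.0003, -0.0004, -0.0001, 0.0008], 'joint_torque': [0.0006, -44.2357, -17.8028, -0.0003, 0.0086, -0.0], 'tcp_pos': [0.2068, 0.589, 0.2303], 'orientation': [-1.5729, 0.0004, -0.3378], 'wrist_force': [-0.6021, -0.1278, -1.0744], 'torque': [-0.0091, -0.01, 0.0378], 'grip_width': 0.08546375926329643}
[[475.8   0.  323.1]
 [  0.  475.8 202. ]
 [  0.    0.    1. ]] [[ 0.017 -0.996  0.083  0.473]
 [-1.    -0.018 -0.02   0.039]
 [ 0.021 -0.083 -0.996  1.034]
 [ 0.     0.     0.     1.   ]]
[[422.3   0.  317.2]
 [  0.  422.3 190.9]
 [  0.    0.    1. ]] [[-0.878  0.413 -0.241  0.754]
 [ 0.478  0.749 -0.458  0.377]
 [-0.009 -0.518 -0.855  0.717]
 [ 0.     0.     0.     1.   ]]
```

View pics/top0.png

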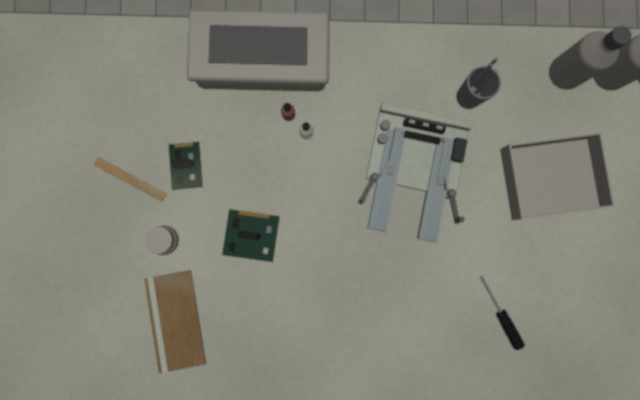

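View pics/scene0.png

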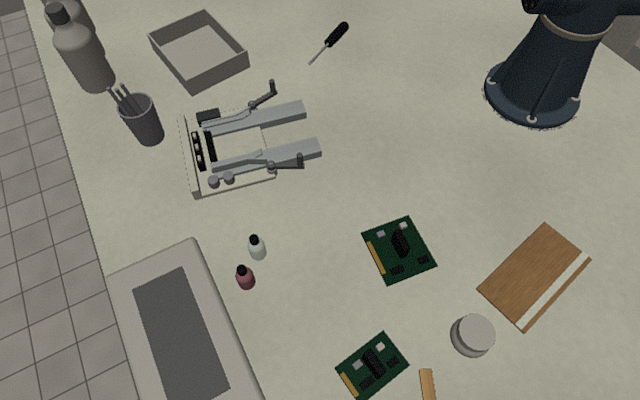

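```bash
cat > h.py <<'E'
import numpy as np,cv2
def ray(uv,m,T,z):
    uv=np.atleast_2d(np.asarray(uv,float)); c=np.c_[(uv[:,0]-m[0,2])/m[0,0],(uv[:,1]-m[1,2])/m[1,1],np.ones(len(uv))]
    d=c@T[:3,:3].T; o=T[:3,3]; z=np.broadcast_to(z,len(uv)); return o+d*((z-o[2])/d[:,2])[:,None]
def proj(P,m,T):
    P=np.atleast_2d(P); c=(P-T[:3,3])@T[:3,:3]; return np.c_[c[:,0]/c[:,2]*m[0,0]+m[0,2],c[:,1]/c[:,2]*m[1,1]+m[1,2]]
E
python3 - <<'E'
from h import *
for n in("top","scene"):
    f=np.load(n+"0.npz");p=f["p"];m=f["m"];T=f["T"]
    h=cv2.cvtColor(p,cv2.COLOR_RGB2HSV)
    g=((h[...,0]>55)&(h[...,0]<95)&(h[...,1]>90)).astype(np.uint8)
    br=((h[...,0]>15)&(h[...,0]<32)&(h[...,1]>110)).astype(np.uint8)
    g=cv2.morphologyEx(g|br,cv2.MORPH_CLOSE,np.ones((9,9)))
    cs,_=cv2.findContours(g,0,2)
    for c in cs:
        if cv2.contourArea(c)<300: continue
        P=ray(c[:,0],m,T,0.005)[:,:2]
        r=cv2.minAreaRect((P*1000).astype(np.float32)); print(n,r,cv2.boxPoints(r).round(0).tolist(),c[:,0].mean(0))
f=np.load("top0.npz");p=f["p"][:,:,::-1]
cv2.imwrite("pics/tz.png",cv2.resize(p[95:250,350:480],None,fx=4.5*.85,fy=4.5*.85,interpolation=cv2.INTER_CUBIC))
cv2.imwrite("pics/cz.png",cv2.resize(p[200:270,210:290],None,fx=8,fy=8,interpolation=cv2.INTER_CUBIC))
f=np.load("scene0.npz");p=f["p"][:,:,::-1]
cv2.imwrite("pics/sz.png",cv2.resize(p[70:205,170:330],None,fx=4.4,fy=4.4,interpolation=cv2.INTER_CUBIC))
E
```

```text
top ((287.2401428222656, 315.64678955078125), (158.79525756835938, 73.75518798828125), 11.347835540771484) [[202.0, 336.0], [217.0, 264.0], [372.0, 295.0], [358.0, 367.0]] [179.5        331.07142857]
top ((485.0938415527344, 174.20912170410156), (101.67313385009766, 93.62250518798828), 83.59955596923828) [[433.0, 129.0], [526.0, 118.0], [537.0, 220.0], [444.0, 230.0]] [250.54545455 233.56363636]
scene ((571.999267578125, 382.3844299316406), (42.65255355834961, 18.71761703491211), 63.08552551269531) [[554.0, 368.0], [571.0, 359.0], [590.0, 397.0], [573.0, 406.0]] [426.875      382.70833333]
scene ((633.55517578125, 322.1427917480469), (100.53488159179688, 67.35297393798828), 6.911550998687744) [[580.0, 350.0], [588.0, 283.0], [688.0, 295.0], [679.0, 362.0]] [373.91111111 362.95555556]
scene ((301.10137939453125, 328.6650390625), (198.5568389892578, 98.27448272705078), 11.519055366516113) [[194.0, 357.0], [214.0, 261.0], [408.0, 300.0], [389.0, 397.0]] [532.15606936 272.69942197]
scene ((483.97796630859375, 174.759521484375), (108.06908416748047, 98.17928314208984), 83.01123046875) [[429.0, 127.0], [526.0, 115.0], [539.0, 222.0], [442.0, 234.0]] [397.62209302 251.02906977]
scene ((-200.4419708251953, -122.75334167480469), (282.4667663574219, 146.02598571777344), 52.39857482910156) [[-344.0, -190.0], [-229.0, -279.0], [-56.0, -55.0], [-172.0, 34.0]] [546.74698795  28.79518072]
```

View pics/tz.png

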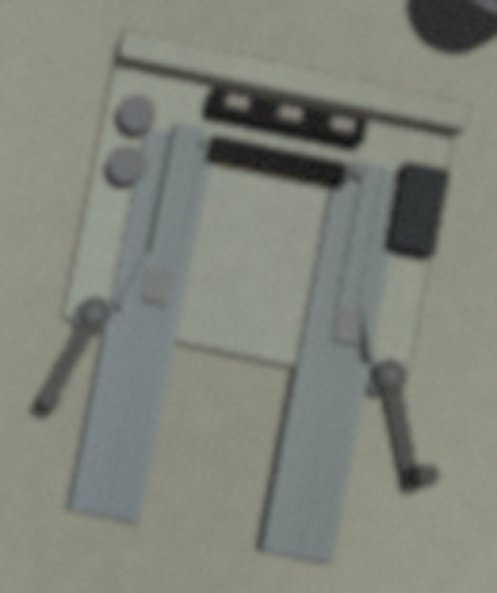

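View pics/cz.png

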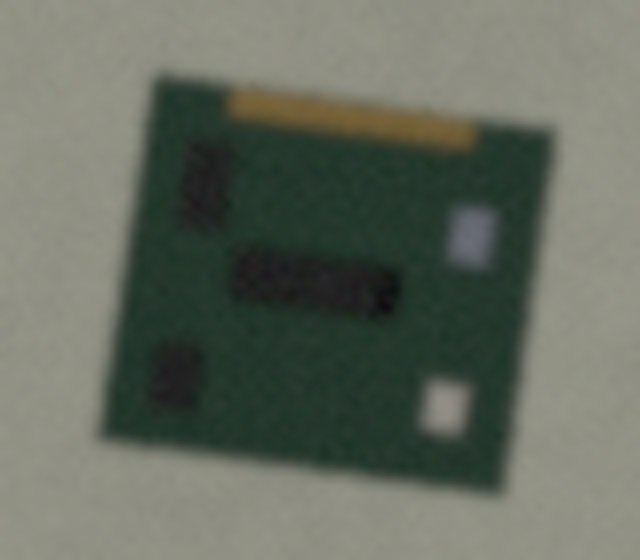

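View pics/sz.png

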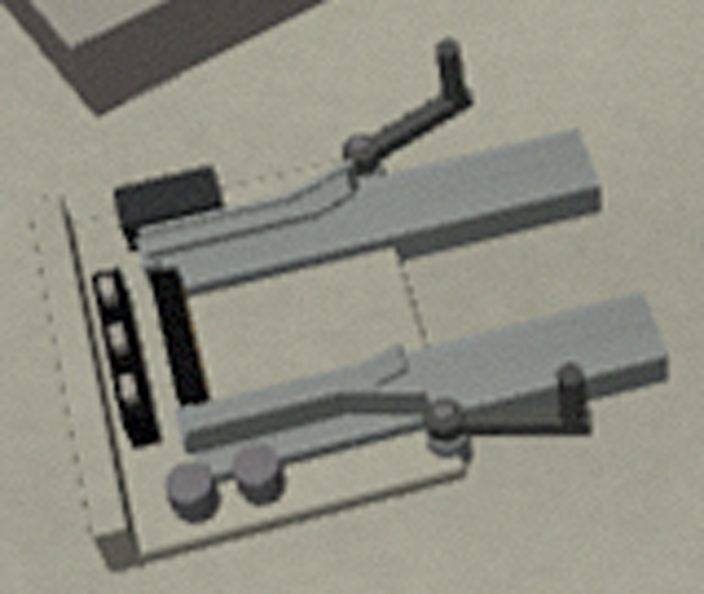

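```bash
python3 - <<'E'
from h import *
t=np.load("top0.npz");s=np.load("scene0.npz")
def c(pts,sc,off): return (np.array(pts,float)+.5)/sc-.5+np.array(off)
C=c([(157,75),(555,127),(504,493),(102,439)],8,(210,200))
P=ray(C,t["m"],t["T"],.005); print("card",P.round(4).tolist(),P.mean(0))
a=P[0]+P[1]-P[2]-P[3]; b=P[0]+P[3]-P[1]-P[2]; print(np.hypot(*a[:2])/2,np.hypot(*b[:2])/2,np.arctan2(a[1],a[0]),np.arctan2(-b[0],b[1]))
L=ray(c([(68,510),(137,522),(260,549),(331,562)],3.825,(350,95)),t["m"],t["T"],.02); print("ledge",L.round(4).tolist())
S=ray(c([(598,187),(578,130),(642,293),(667,357)],4.4,(170,70)),s["m"],s["T"],.02); print("sc ledge RI,RO,LI,LO",S.round(4).tolist())
def tri(u1,u2):
    A=[];B=[]
    for u,f in((u1,t),(u2,s)):
        d=ray([u],f["m"],f["T"],0)[0]-f["T"][:3,3]; d/=np.linalg.norm(d); M=np.eye(3)-np.outer(d,d);A.append(M);B.append(M@f["T"][:3,3])
    return np.linalg.lstsq(np.vstack(A),np.hstack(B),rcond=None)[0]
tc=lambda u:c([u],3.825,(350,95))[0]; ss=lambda u:c([u],4.4,(170,70))[0]
for n,u,v in [("pivL",(93,312),(447,412)),("pivR",(388,375),(364,150)),("pegL",(41,405),(571,372)),("pegR",(427,475),(448,47)),
  ("LI",(137,522),(642,293)),("RI",(260,549),(598,187)),("RO",(331,562),(578,130)),("LO",(68,510),(667,357))]: print(n,tri(tc(u),ss(v)).round(4))
for n,u in (("tabtop",(315,280)),): print(n,ray(c([u],8,(210,200)),t["m"],t["T"],.047))
E
```

```text
card [[0.5399, 0.2212, 0.005], [0.5278, 0.1136, 0.005], [0.4294, 0.1249, 0.005], [0.4421, 0.2326, 0.005]] [0.48479153 0.1730833  0.005     ]
0.0987735759064949 0.1083371754873748 -0.11504665912634351 -0.11461705815556551
ledge [[0.5036, -0.0765, 0.02], [0.4976, -0.1151, 0.02], [0.4837, -0.184, 0.02], [0.4772, -0.2238, 0.02]]
sc ledge RI,RO,LI,LO [[0.4843, -0.1841, 0.02], [0.4755, -0.2226, 0.02], [0.497, -0.1152, 0.02], [0.5048, -0.0763, 0.02]]
pivL [ 0.612  -0.0869  0.0367]
pivR [ 0.58   -0.2519  0.033 ]
pegL [ 0.5599 -0.0575  0.0668]
pegR [ 0.5239 -0.264   0.0644]
LI [ 0.4974 -0.1149  0.0206]
RI [ 0.4839 -0.1843  0.0196]
RO [ 0.4763 -0.2232  0.0201]
LO [ 0.504  -0.0769  0.0188]
tabtop [[0.48493704 0.17142047 0.047     ]]
```

Emit:
{"api": "play_rows", "payload": {"rows": [{"wy":0.1685,"gripper":-1},{"wy":0.1685},{"wy":0.1685},{"wy":0.1685},{"wy":0.1685},{"wy":0.1685},{"wy":0.1685},{"wy":0.1685}], "grip_force": 50}}

```text
schema error: expected keys wx, wy, wz, tx, ty, tz, gripper
```

Emit:
{"api": "play_rows", "payload": {"rows": [{"tx":38,"tz":32},{"tx":38,"tz":32},{"tx":38,"tz":32},{"tx":38,"tz":32},{"tx":38,"tz":32},{"tx":38,"tz":32},{"tx":38,"tz":32},{"tx":38,"tz":32}]}}

```text
schema error: expected keys wx, wy, wz, tx, ty, tz, gripper
```

Emit:
{"api": "play_rows", "payload": {"rows": [{"wx":0,"wy":0.1685,"wz":0,"tx":0,"ty":0,"tz":0,"gripper":-1},{"wx":0,"wy":0.1685,"wz":0,"tx":0,"ty":0,"tz":0,"gripper":-1},{"wx":0,"wy":0.1685,"wz":0,"tx":0,"ty":0,"tz":0,"gripper":-1},{"wx":0,"wy":0.1685,"wz":0,"tx":0,"ty":0,"tz":0,"gripper":-1},{"wx":0,"wy":0.1685,"wz":0,"tx":0,"ty":0,"tz":0,"gripper":-1},{"wx":0,"wy":0.1685,"wz":0,"tx":0,"ty":0,"tz":0,"gripper":-1},{"wx":0,"wy":0.1685,"wz":0,"tx":0,"ty":0,"tz":0,"gripper":-1},{"wx":0,"wy":0.1685,"wz":0,"tx":0,"ty":0,"tz":0,"gripper":-1}], "grip_force": 50}}

```text
t: 1.1
tcp_pos: [0.2069, 0.5893, 0.2307]
orientation: [-1.571, -0.001, -1.691]
wrist_force: [-0.4, -0.5, 0.0]
grip_width: 0.0854
```

Emit:
{"api": "play_rows", "payload": {"rows": [{"wx":0,"wy":0,"wz":0,"tx":38,"ty":0,"tz":32,"gripper":-1},{"wx":0,"wy":0,"wz":0,"tx":38,"ty":0,"tz":32,"gripper":-1},{"wx":0,"wy":0,"wz":0,"tx":38,"ty":0,"tz":32,"gripper":-1},{"wx":0,"wy":0,"wz":0,"tx":38,"ty":0,"tz":32,"gripper":-1},{"wx":0,"wy":0,"wz":0,"tx":38,"ty":0,"tz":32,"gripper":-1},{"wx":0,"wy":0,"wz":0,"tx":38,"ty":0,"tz":32,"gripper":-1},{"wx":0,"wy":0,"wz":0,"tx":38,"ty":0,"tz":32,"gripper":-1},{"wx":0,"wy":0,"wz":0,"tx":38,"ty":0,"tz":32,"gripper":-1}]}}

```text
t: 2.1
tcp_pos: [0.427, 0.2568, 0.2311]
orientation: [-1.571, -0.0, -1.686]
wrist_force: [0.9, -0.2, -0.5]
grip_width: 0.0853
```

Emit:
{"api": "play_rows", "payload": {"rows": [{"wx":0,"wy":0,"wz":0,"tx":38.5,"ty":0,"tz":33.5,"gripper":-1},{"wx":0,"wy":0,"wz":0,"tx":38.5,"ty":0,"tz":33.5,"gripper":-1},{"wx":0,"wy":0,"wz":0,"tx":0,"ty":40,"tz":0,"gripper":-1},{"wx":0,"wy":0,"wz":0,"tx":0,"ty":50,"tz":0,"gripper":-1},{"wx":0,"wy":0,"wz":0,"tx":0,"ty":50,"tz":0,"gripper":-1},{"wx":0,"wy":0,"wz":0,"tx":0,"ty":40,"tz":0,"gripper":-1},{"wx":0,"wy":0,"wz":0,"tx":0,"ty":34,"tz":0,"gripper":-1},{"wx":0,"wy":0,"wz":0,"tx":0,"ty":0,"tz":0,"gripper":-1}]}}

```text
t: 3.1
tcp_pos: [0.4822, 0.1738, 0.015]
orientation: [-1.577, -0.002, -1.686]
wrist_force: [0.1, 0.0, 0.3]
grip_width: 0.0856
```

Emit:
{"api": "play_rows", "payload": {"rows": [{"wx":0,"wy":0,"wz":0,"tx":0,"ty":0,"tz":0,"gripper":1},{"wx":0,"wy":0,"wz":0,"tx":0,"ty":0,"tz":0,"gripper":1},{"wx":0,"wy":0,"wz":0,"tx":0,"ty":0,"tz":0,"gripper":1},{"wx":0,"wy":0,"wz":0,"tx":0,"ty":0,"tz":0,"gripper":1},{"wx":0,"wy":0,"wz":0,"tx":0,"ty":0,"tz":0,"gripper":1},{"wx":0,"wy":0,"wz":0,"tx":0,"ty":0,"tz":0,"gripper":1}]}}

```text
t: 3.85
tcp_pos: [0.4847, 0.1742, 0.0183]
orientation: [-1.569, 0.0, -1.686]
wrist_force: [0.1, 0.0, 6.8]
grip_width: 0.0131
```

Emit:
{"api": "play_rows", "payload": {"rows": [{"wx":0,"wy":0,"wz":0,"tx":0,"ty":-15,"tz":0,"gripper":1},{"wx":0,"wy":0,"wz":0,"tx":0,"ty":-35,"tz":0,"gripper":1},{"wx":0,"wy":0,"wz":0,"tx":0,"ty":-35,"tz":0,"gripper":1},{"wx":0,"wy":0.071,"wz":0,"tx":0,"ty":-30,"tz":0,"gripper":1},{"wx":0,"wy":0,"wz":0,"tx":0,"ty":0,"tz":0,"gripper":1}]}}

```text
t: 4.47
tcp_pos: [0.4858, 0.1744, 0.1348]
orientation: [-1.565, 0.002, -1.756]
wrist_force: [0.9, -0.1, -2.2]
grip_width: 0.013
```

Emit:
{"api": "play_rows", "payload": {"rows": [{"wx":0,"wy":0,"wz":0,"tx":25,"ty":0,"tz":10,"gripper":1},{"wx":0,"wy":0,"wz":0,"tx":45,"ty":0,"tz":17,"gripper":1},{"wx":0,"wy":0,"wz":0,"tx":45,"ty":0,"tz":17,"gripper":1},{"wx":0,"wy":0,"wz":0,"tx":45,"ty":0,"tz":17,"gripper":1},{"wx":0,"wy":0,"wz":0,"tx":45,"ty":0,"tz":17,"gripper":1},{"wx":0,"wy":0,"wz":0,"tx":45,"ty":0,"tz":17,"gripper":1},{"wx":0,"wy":0,"wz":0,"tx":45,"ty":0,"tz":17,"gripper":1},{"wx":0,"wy":0,"wz":0,"tx":22,"ty":0,"tz":11,"gripper":1}]}}

```text
t: 5.48
tcp_pos: [0.5461, -0.1624, 0.131]
orientation: [-1.572, 0.0, -1.758]
wrist_force: [0.3, -0.6, -1.9]
grip_width: 0.013
```

```bash
cat > snap.py <<'E'
from station import *
import cv2,sys,numpy as np
k=sys.argv[1]
s=observe(); print(s["t"],np.round(s["tcp_pos"],4),np.round(s["orientation"],4),np.round(s["wrist_force"],1),s["grip_width"])
for n in sys.argv[2:]:
    p,d=camera(n); i=camera_info(n); np.savez(f"{n}{k}.npz",p=p,d=d,m=i["mtx"],T=i["cam_to_world"])
    q=p[:,:,::-1]
    if n=="top": q=cv2.resize(q[80:270,330:500],None,fx=3,fy=3,interpolation=cv2.INTER_CUBIC)
    if n=="scene": q=cv2.resize(q[30:220,150:350],None,fx=3,fy=3,interpolation=cv2.INTER_CUBIC)
    cv2.imwrite(f"pics/{n}{k}.png",q)
E
python3 snap.py 1 top scene wrist
```

```text
5.475 [ 0.5461 -0.1624  0.131 ] [-1.5725e+00  4.0000e-04 -1.7584e+00] [ 0.3 -0.6 -1.9] 0.012990584243522464
```

View pics/top1.png

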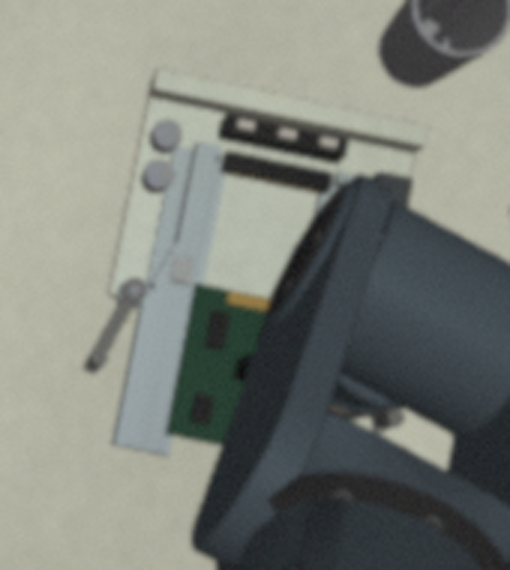

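View pics/scene1.png

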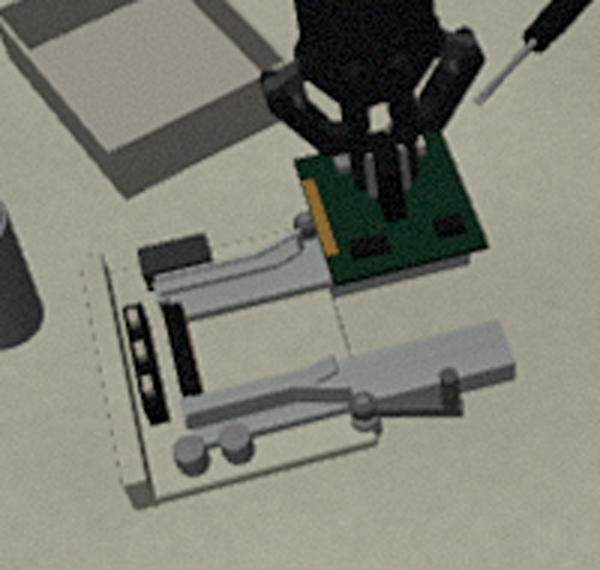

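View pics/wrist1.png

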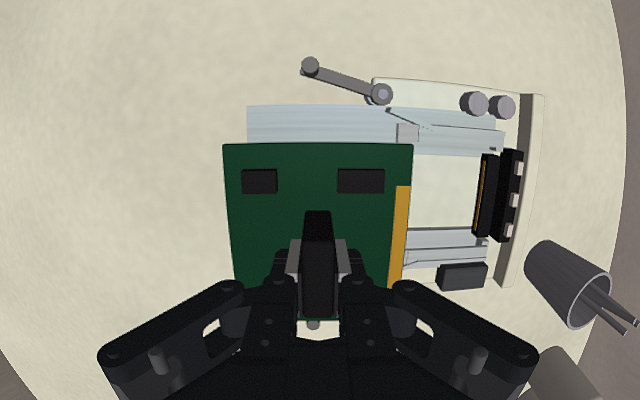

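```bash
python3 - <<'E'
from h import *
t=np.load("top1.npz");s=np.load("scene1.npz")
f=lambda p,o:(np.array(p,float)+.5)/3-.5+np.array(o)
z=.131-.0183+.005
A=ray(f([(197,284),(169,433)],(330,80)),t["m"],t["T"],z);print("top FL,BL",A.round(4))
B=ray(f([(296,158),(338,282),(488,246),(440,133)],(150,30)),s["m"],s["T"],z);print("scene FR FL BL BR",B.round(4), B.mean(0))
def tr(P,y=-.186,o=(.652,-.180)):
    d=np.atleast_2d(P)[:,:2]-o;c,sn=np.cos(y),np.sin(y);return np.c_[d[:,0]*c+d[:,1]*sn,-d[:,0]*sn+d[:,1]*c]
print(tr(A).round(4),tr(B).round(4),tr([.5461,-.1624]))
for P in(A[0]-A[1],B[0]-B[3],B[1]-B[2]):print(np.arctan2(P[1],P[0]))
E
```

```text
top FL,BL [[ 0.6059 -0.1189  0.1177]
 [ 0.5089 -0.1012  0.1177]]
scene FR FL BL BR [[ 0.5846 -0.2283  0.1177]
 [ 0.6046 -0.1191  0.1177]
 [ 0.5105 -0.1002  0.1177]
 [ 0.4916 -0.2028  0.1177]] [ 0.54780672 -0.16262128  0.1177    ]
[[-0.0566  0.0515]
 [-0.1552  0.0509]] [[-0.0573 -0.06  ]
 [-0.0578  0.051 ]
 [-0.1538  0.0523]
 [-0.1535 -0.0521]] [[-0.10732817 -0.00228759]]
-0.18028368710304854
-0.2673706899711179
-0.19910135798375048
```

Emit:
{"api": "play_rows", "payload": {"rows": [{"wx":0,"wy":0,"wz":0,"tx":-3,"ty":15,"tz":0,"gripper":1},{"wx":0,"wy":0,"wz":0,"tx":0,"ty":30,"tz":0,"gripper":1},{"wx":0,"wy":0,"wz":0,"tx":0,"ty":30,"tz":0,"gripper":1},{"wx":0,"wy":0,"wz":0,"tx":0,"ty":12,"tz":0,"gripper":1},{"wx":0,"wy":0,"wz":0,"tx":0,"ty":2,"tz":0,"gripper":1},{"wx":0,"wy":0,"wz":0,"tx":0,"ty":0,"tz":0,"gripper":1},{"wx":0,"wy":0,"wz":0,"tx":0,"ty":0,"tz":0,"gripper":1}]}}

```text
t: 6.5
tcp_pos: [0.5478, -0.1575, 0.0443]
orientation: [-1.569, -0.001, -1.757]
wrist_force: [-0.7, 0.5, -2.4]
grip_width: 0.0131
```

```bash
python3 snap.py 2 scene wrist top
```

```text
6.5 [ 0.5478 -0.1575  0.0443] [-1.5687e+00 -6.0000e-04 -1.7567e+00] [-0.7  0.5 -2.4] 0.013089972719202076
```

View pics/scene2.png

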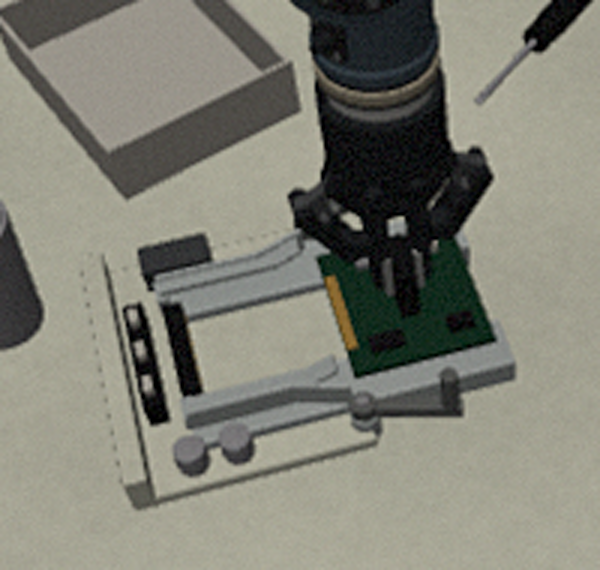

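View pics/top2.png

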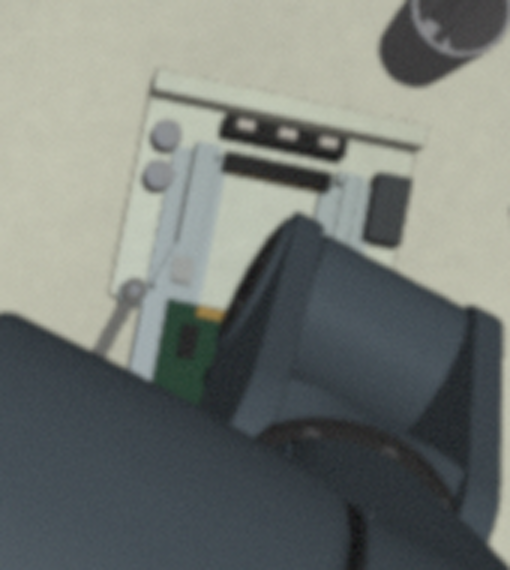

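```bash
python3 - <<'E'
from h import *
t=np.load("top2.npz");s=np.load("scene2.npz")
f=lambda p,o:(np.array(p,float)+.5)/3-.5+np.array(o)
z=.0443-.0183+.005
A=ray(f([(168,301),(152,383)],(330,80)),t["m"],t["T"],z)
B=ray(f([(320,256),(355,377),(496,340)],(150,30)),s["m"],s["T"],z)
def tr(P,y=-.186,o=(.652,-.180)):
    d=np.atleast_2d(P)[:,:2]-o;c,sn=np.cos(y),np.sin(y);return np.c_[d[:,0]*c+d[:,1]*sn,-d[:,0]*sn+d[:,1]*c]
print(tr(A).round(4),"\n",tr(B).round(4))
for P in(A[0]-A[1],B[1]-B[2]):print(np.arctan2(P[1],P[0]))
q=s["p"][:,:,::-1][90:180,220:340];cv2.imwrite("pics/s2z.png",cv2.resize(q,None,fx=6,fy=6,interpolation=cv2.INTER_CUBIC))
q=t["p"][:,:,::-1][150:220,360:430];cv2.imwrite("pics/t2z.png",cv2.resize(q,None,fx=8,fy=8,interpolation=cv2.INTER_CUBIC))
E
```

```text
[[-0.0576  0.0571]
 [-0.1172  0.057 ]] 
 [[-0.0595 -0.0509]
 [-0.0566  0.0598]
 [-0.1554  0.0598]]
-0.1856442579645956
-0.18665582636757658
```

View pics/t2z.png

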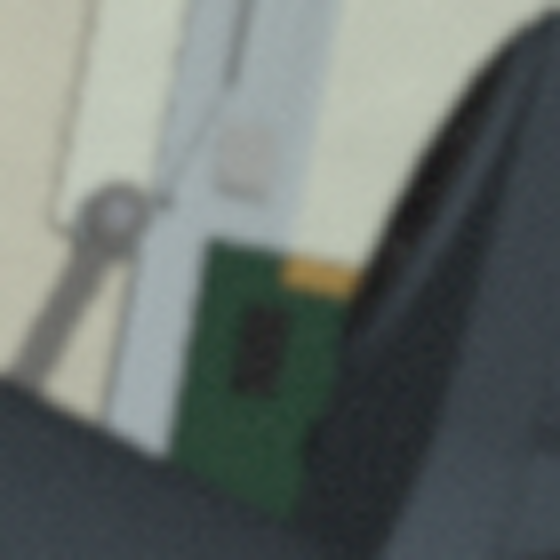

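View pics/wrist2.png

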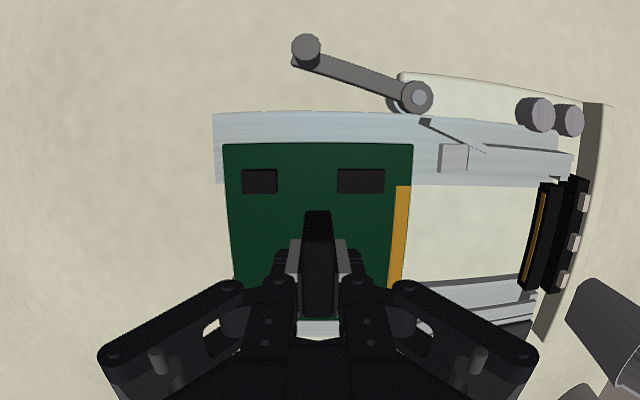

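Emit:
{"api": "play_rows", "payload": {"rows": [{"wx":0,"wy":0,"wz":0,"tx":2.5,"ty":2,"tz":0,"gripper":1},{"wx":0,"wy":0,"wz":0,"tx":0,"ty":2,"tz":0,"gripper":1},{"wx":0,"wy":0,"wz":0,"tx":0,"ty":1,"tz":0,"gripper":1},{"wx":0,"wy":0,"wz":0,"tx":0,"ty":0,"tz":0,"gripper":1},{"wx":0,"wy":0,"wz":0,"tx":0,"ty":0,"tz":0,"gripper":1}]}}

```text
t: 7.28
tcp_pos: [0.5466, -0.1597, 0.0383]
orientation: [-1.571, -0.0, -1.757]
wrist_force: [-0.4, -0.7, -0.9]
grip_width: 0.0133
```

Emit:
{"api": "play_rows", "payload": {"rows": [{"wx":0,"wy":0,"wz":0,"tx":0,"ty":0,"tz":8,"gripper":1},{"wx":0,"wy":0,"wz":0,"tx":0,"ty":0,"tz":8,"gripper":1},{"wx":0,"wy":0,"wz":0,"tx":0,"ty":0,"tz":8,"gripper":1},{"wx":0,"wy":0,"wz":0,"tx":0,"ty":0,"tz":8,"gripper":1},{"wx":0,"wy":0,"wz":0,"tx":0,"ty":0,"tz":8,"gripper":1},{"wx":0,"wy":0,"wz":0,"tx":0,"ty":0,"tz":8,"gripper":1}]}}

```text
t: 8.02
tcp_pos: [0.5943, -0.1686, 0.0383]
orientation: [-1.571, -0.0, -1.757]
wrist_force: [-1.8, 1.0, 0.7]
grip_width: 0.013
```

Emit:
{"api": "play_rows", "payload": {"rows": [{"wx":0,"wy":0,"wz":0,"tx":0,"ty":0,"tz":5,"gripper":1},{"wx":0,"wy":0,"wz":0,"tx":0,"ty":0,"tz":5,"gripper":1},{"wx":0,"wy":0,"wz":0,"tx":0,"ty":0,"tz":5,"gripper":1},{"wx":0,"wy":0,"wz":0,"tx":0,"ty":0,"tz":0,"gripper":1}]}}

```text
t: 8.52
tcp_pos: [0.6096, -0.1717, 0.0384]
orientation: [-1.569, -0.0, -1.757]
wrist_force: [1.1, -0.0, -1.1]
grip_width: 0.0135
```

```bash
python3 snap.py 3 scene wrist
```

```text
8.525 [ 0.6096 -0.1717  0.0384] [-1.5686e+00 -4.0000e-04 -1.7569e+00] [ 1.1 -0.  -1.1] 0.013517172085178511
```

View pics/scene3.png

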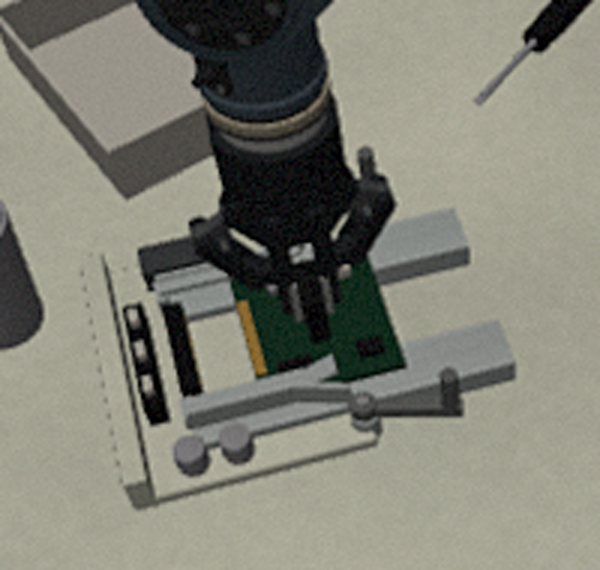

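View pics/wrist3.png

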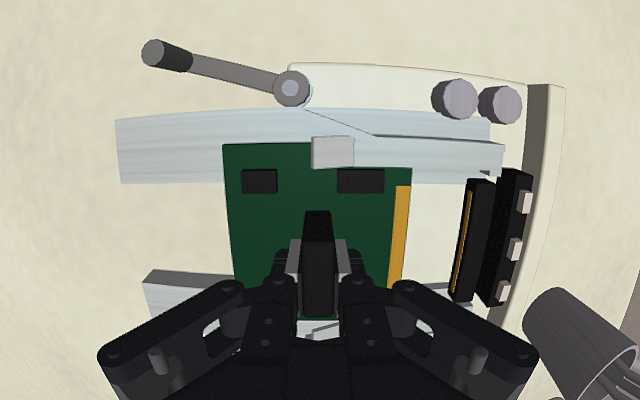

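Emit:
{"api": "play_rows", "payload": {"rows": [{"wx":0,"wy":0,"wz":0,"tx":0,"ty":0,"tz":5,"gripper":1},{"wx":0,"wy":0,"wz":0,"tx":0,"ty":0,"tz":5,"gripper":1},{"wx":0,"wy":0,"wz":0,"tx":0,"ty":0,"tz":5,"gripper":1},{"wx":0,"wy":0,"wz":0,"tx":0,"ty":0,"tz":5,"gripper":1},{"wx":0,"wy":0,"wz":0,"tx":0,"ty":0,"tz":5,"gripper":1},{"wx":0,"wy":0,"wz":0,"tx":0,"ty":0,"tz":4,"gripper":1}]}}

```text
t: 9.38
tcp_pos: [0.6373, -0.1767, 0.0383]
orientation: [-1.571, 0.0, -1.757]
wrist_force: [-1.8, 0.3, 2.5]
grip_width: 0.0131
```

Emit:
{"api": "play_rows", "payload": {"rows": [{"wx":0,"wy":0,"wz":0,"tx":0,"ty":0,"tz":3,"gripper":1},{"wx":0,"wy":0,"wz":0,"tx":0,"ty":0,"tz":3,"gripper":1},{"wx":0,"wy":0,"wz":0,"tx":0,"ty":0,"tz":3,"gripper":1},{"wx":0,"wy":0,"wz":0,"tx":0,"ty":0,"tz":0,"gripper":1}]}}

```text
t: 9.88
tcp_pos: [0.6446, -0.1781, 0.0384]
orientation: [-1.574, 0.0, -1.757]
wrist_force: [-5.9, 0.1, 4.7]
grip_width: 0.0135
```

```bash
python3 snap.py 4 scene wrist
```

```text
9.875 [ 0.6446 -0.1781  0.0384] [-1.5739e+00  3.0000e-04 -1.7568e+00] [-5.9  0.1  4.7] 0.013501614311233385
```

View pics/wrist4.png

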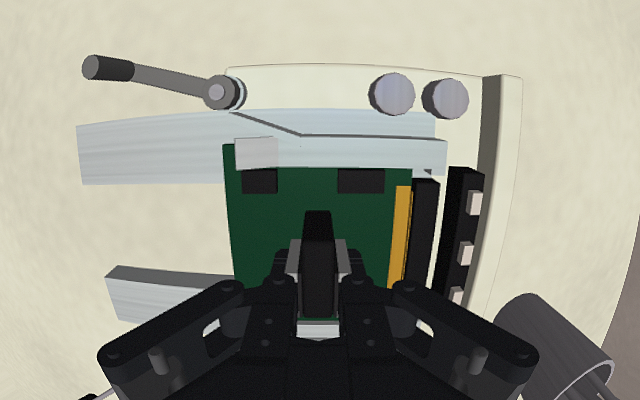

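Emit:
{"api": "play_rows", "payload": {"rows": [{"wx":0,"wy":0,"wz":0,"tx":0,"ty":0,"tz":2,"gripper":1},{"wx":0,"wy":0,"wz":0,"tx":0,"ty":0,"tz":2,"gripper":1},{"wx":0,"wy":0,"wz":0,"tx":0,"ty":0,"tz":0,"gripper":1},{"wx":0,"wy":0,"wz":0,"tx":0,"ty":0,"tz":0,"gripper":1}]}}

```text
t: 10.48
tcp_pos: [0.6474, -0.1785, 0.0385]
orientation: [-1.576, 0.001, -1.757]
wrist_force: [-7.6, 0.1, 7.5]
grip_width: 0.0131
```

Emit:
{"api": "play_rows", "payload": {"rows": [{"wx":0,"wy":0,"wz":0,"tx":0,"ty":0,"tz":0,"gripper":0},{"wx":0,"wy":0,"wz":0,"tx":0,"ty":0,"tz":0,"gripper":0},{"wx":0,"wy":0,"wz":0,"tx":0,"ty":0,"tz":0,"gripper":0},{"wx":0,"wy":0,"wz":0,"tx":0,"ty":-20,"tz":0,"gripper":0},{"wx":0,"wy":0,"wz":0,"tx":0,"ty":-40,"tz":0,"gripper":0},{"wx":0,"wy":0,"wz":0,"tx":0,"ty":-40,"tz":0,"gripper":0}]}}

```text
t: 11.22
tcp_pos: [0.6501, -0.1792, 0.1405]
orientation: [-1.57, -0.0, -1.757]
wrist_force: [0.9, 0.1, -1.0]
grip_width: 0.0428
```

Emit:
{"api": "play_rows", "payload": {"rows": [{"wx":0,"wy":0.17,"wz":0,"tx":0,"ty":0,"tz":0,"gripper":0},{"wx":0,"wy":0.17,"wz":0,"tx":0,"ty":0,"tz":0,"gripper":0},{"wx":0,"wy":0.17,"wz":0,"tx":0,"ty":0,"tz":0,"gripper":0},{"wx":0,"wy":0.17,"wz":0,"tx":0,"ty":0,"tz":0,"gripper":0},{"wx":0,"wy":0.17,"wz":0,"tx":0,"ty":0,"tz":0,"gripper":0},{"wx":0,"wy":0.17,"wz":0,"tx":0,"ty":0,"tz":0,"gripper":0},{"wx":0,"wy":0.17,"wz":0,"tx":0,"ty":0,"tz":0,"gripper":0},{"wx":0,"wy":0.17,"wz":0,"tx":0,"ty":0,"tz":0,"gripper":0}]}}

```text
t: 12.22
tcp_pos: [0.6503, -0.1793, 0.14]
orientation: [-1.57, 0.002, -3.122]
wrist_force: [-0.9, 0.4, -0.5]
grip_width: 0.043
```

Emit:
{"api": "play_rows", "payload": {"rows": [{"wx":0,"wy":0.18,"wz":0,"tx":0,"ty":0,"tz":0,"gripper":0},{"wx":0,"wy":0.18,"wz":0,"tx":0,"ty":0,"tz":0,"gripper":0},{"wx":0,"wy":0.18,"wz":0,"tx":0,"ty":0,"tz":0,"gripper":0}]}}

```text
t: 12.6
tcp_pos: [0.6503, -0.1792, 0.14]
orientation: [-1.571, 0.002, 2.621]
wrist_force: [-0.5, -0.2, -0.4]
grip_width: 0.0424
```

```bash
python3 snap.py 5 scene top wrist; python3 - <<'E'
from h import *
t=np.load("top0.npz");s=np.load("scene0.npz")
c=lambda u,sc,o:(np.array([u],float)+.5)/sc-.5+np.array(o)
for a,b in(((41,405),(571,372)),((427,475),(448,45))):
    print(ray(c(a,3.825,(350,95)),t["m"],t["T"],.063),ray(c(b,4.4,(170,70)),s["m"],s["T"],.063))
E
```

```text
12.6 [ 0.6503 -0.1792  0.14  ] [-1.5710e+00  2.1000e-03  2.6205e+00] [-0.5 -0.2 -0.4] 0.042353276002578745
[[ 0.55830084 -0.05654709  0.063     ]] [[ 0.56053346 -0.06145721  0.063     ]]
[[ 0.52440587 -0.26465338  0.063     ]] [[ 0.52253193 -0.26621612  0.063     ]]
```

View pics/scene5.png

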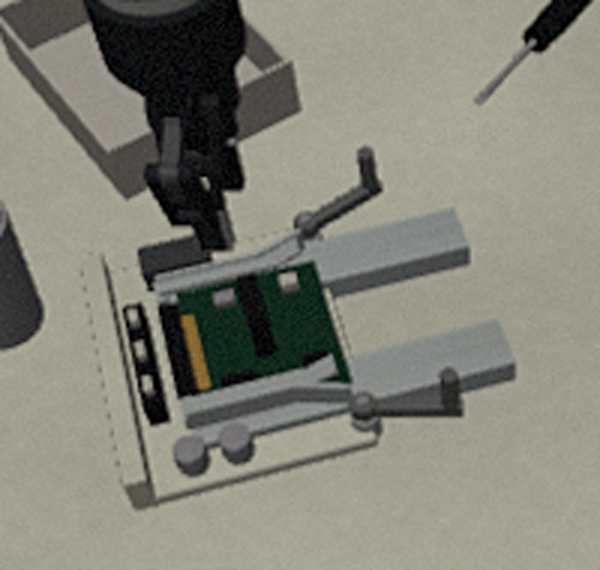

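View pics/wrist5.png

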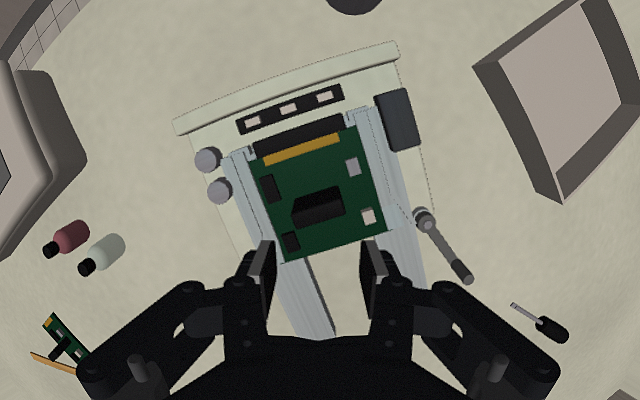

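View pics/top5.png

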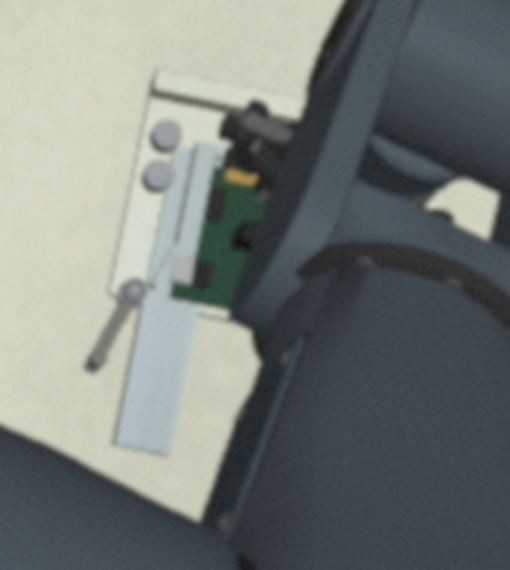

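Emit:
{"api": "play_rows", "payload": {"rows": [{"wx":0,"wy":0,"wz":0,"tx":34.5,"ty":0,"tz":-15,"gripper":0},{"wx":0,"wy":0,"wz":0,"tx":34.5,"ty":0,"tz":-15,"gripper":0},{"wx":0,"wy":0,"wz":0,"tx":34.5,"ty":0,"tz":-15,"gripper":0},{"wx":0,"wy":0,"wz":0,"tx":34.5,"ty":0,"tz":-15,"gripper":0},{"wx":0,"wy":0,"wz":0,"tx":0,"ty":25,"tz":0,"gripper":0},{"wx":0,"wy":0,"wz":0,"tx":0,"ty":15,"tz":0,"gripper":0},{"wx":0,"wy":0,"wz":0,"tx":0,"ty":0,"tz":0,"gripper":0}]}}

```text
t: 13.62
tcp_pos: [0.559, -0.0591, 0.0975]
orientation: [-1.57, -0.002, 2.627]
wrist_force: [0.3, 0.2, -0.0]
grip_width: 0.0424
```

```bash
python3 snap.py 6 scene wrist
```

```text
13.625 [ 0.559  -0.0591  0.0975] [-1.5704e+00 -1.7000e-03  2.6272e+00] [ 0.3  0.2 -0. ] 0.042398620975990134
```

View pics/scene6.png

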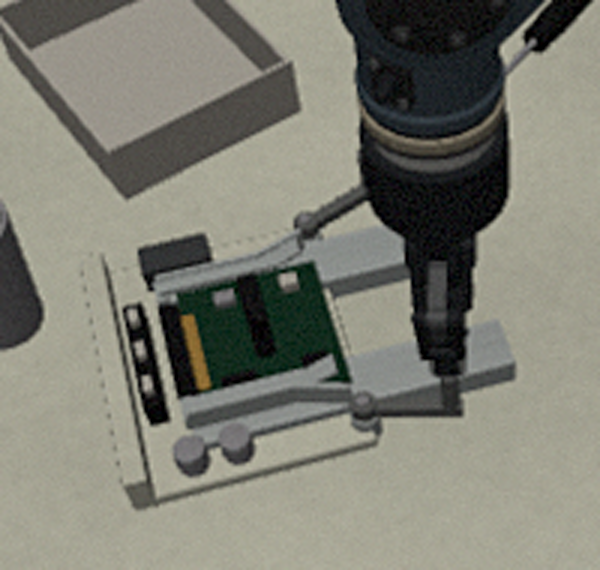

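View pics/wrist6.png

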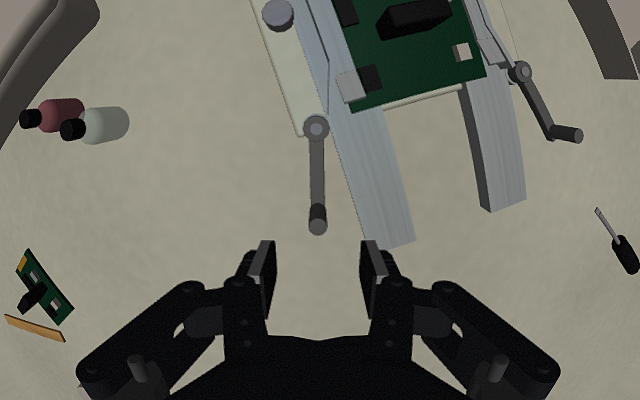

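```bash
cat >> h.py <<'E'
def wray(uv,m,T,z):
    x=(uv[0]-m[0,2])/m[0,0];y=(uv[1]-m[1,2])/m[1,1];r=np.hypot(x,y)
    d=T[:3,:3]@np.array([np.sin(r)*x/r,np.sin(r)*y/r,np.cos(r)]);o=T[:3,3];return o+d*(z-o[2])/d[2]
E
python3 - <<'E'
from h import *
w=np.load("wrist6.npz")
print(wray((318,228),w["m"],w["T"],.063),wray((315,128),w["m"],w["T"],.035),wray((579,135),w["m"],w["T"],.063),wray((519,71),w["m"],w["T"],.035))
E
```

```text
[ 0.56103436 -0.0597158   0.063     ] [ 0.61380053 -0.08731358  0.035     ] [ 0.52412035 -0.26563563  0.063     ] [ 0.58316995 -0.24758456  0.035     ]
```

Emit:
{"api": "play_rows", "payload": {"rows": [{"wx":0,"wy":0,"wz":0,"tx":0,"ty":30,"tz":0,"gripper":0},{"wx":0,"wy":0,"wz":0,"tx":0,"ty":21,"tz":0,"gripper":0},{"wx":0,"wy":0,"wz":0,"tx":0,"ty":0,"tz":0,"gripper":0.45},{"wx":0,"wy":0,"wz":0,"tx":0,"ty":0,"tz":0,"gripper":0.45}]}}

```text
t: 14.22
tcp_pos: [0.5602, -0.0593, 0.0482]
orientation: [-1.571, 0.002, 2.626]
wrist_force: [0.6, 0.1, 0.3]
grip_width: 0.0234
```

Emit:
{"api": "play_rows", "payload": {"rows": [{"wx":0,"wy":-0.16,"wz":0,"tx":-0.7,"ty":0,"tz":9.2,"gripper":0.45},{"wx":0,"wy":-0.16,"wz":0,"tx":-0.7,"ty":0,"tz":9.2,"gripper":0.45},{"wx":0,"wy":-0.16,"wz":0,"tx":-0.7,"ty":0,"tz":9.2,"gripper":0.45},{"wx":0,"wy":0,"wz":0,"tx":0,"ty":0,"tz":0,"gripper":0.45}]}}

```text
t: 14.72
tcp_pos: [0.5526, -0.0861, 0.0486]
orientation: [-1.57, 0.003, 3.104]
wrist_force: [-0.6, -0.2, 0.7]
grip_width: 0.0235
```

```bash
python3 - <<'E'
from station import *
import numpy as np
s=observe();p=np.array(s["tcp_pos"]);d=p[:2]-[.613,-.0871];print(p,s["orientation"],s["wrist_force"],np.hypot(*d));a=-.186
tx=d[0]*np.cos(a)+d[1]*np.sin(a);ty=-d[0]*np.sin(a)+d[1]*np.cos(a);print("theta tcp",np.arctan2(-ty,-tx),"tool th",s["orientation"][2]+np.pi-a-2*np.pi)
E
python3 snap.py 7 wrist
```

```text
[ 0.55264808 -0.08607708  0.04859365] [-1.56992996e+00  2.55545432e-03  3.10371691e+00] [-0.551517   -0.19995164  0.73136784] 0.06036058462993406
theta tcp 0.16905230971548063 tool th 0.14812425240235694
14.725 [ 0.5526 -0.0861  0.0486] [-1.5699e+00  2.6000e-03  3.1037e+00] [-0.6 -0.2  0.7] 0.023499030869642376
```

View pics/wrist7.png

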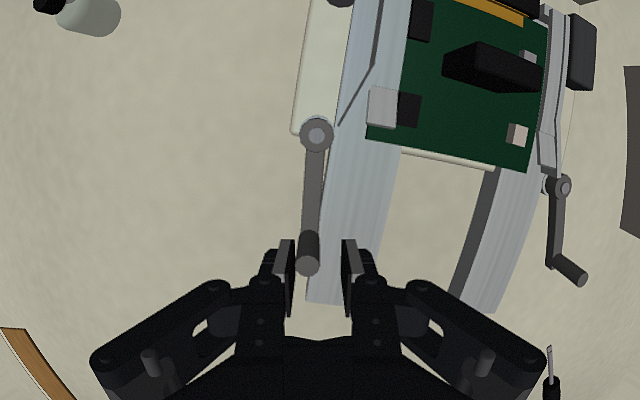

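Emit:
{"api": "play_rows", "payload": {"rows": [{"wx":0,"wy":-0.16,"wz":0,"tx":-0.8,"ty":0,"tz":9.2,"gripper":0.45},{"wx":0,"wy":-0.16,"wz":0,"tx":-0.8,"ty":0,"tz":9.2,"gripper":0.45},{"wx":0,"wy":-0.16,"wz":0,"tx":-0.8,"ty":0,"tz":9.2,"gripper":0.45},{"wx":0,"wy":-0.16,"wz":0,"tx":-0.8,"ty":0,"tz":9.2,"gripper":0.45},{"wx":0,"wy":-0.16,"wz":0,"tx":-0.8,"ty":0,"tz":9.2,"gripper":0.45},{"wx":0,"wy":-0.16,"wz":0,"tx":-0.8,"ty":0,"tz":9.2,"gripper":0.45},{"wx":0,"wy":0,"wz":0,"tx":0,"ty":0,"tz":0,"gripper":0.45}]}}

```text
t: 15.65
tcp_pos: [0.5756, -0.1334, 0.0477]
orientation: [-1.569, 0.0, -2.22]
wrist_force: [-0.1, -0.1, -1.1]
grip_width: 0.0235
```

```bash
cat > th.py <<'E'
from station import *
import numpy as np,sys
r=len(sys.argv)>1
s=observe();p=np.array(s["tcp_pos"]);d=p[:2]-([.5815,-.2522] if r else [.613,-.0871]);a=-.186
tx=d[0]*np.cos(a)+d[1]*np.sin(a);ty=-d[0]*np.sin(a)+d[1]*np.cos(a)
z=s["orientation"][2]+np.pi/2-a
f=s["wrist_force"];print(p.round(4),"r",np.hypot(*d).round(4),"theta",np.arctan2(ty if r else -ty,-tx).round(3),"toolz tray ang",((z+np.pi)%(2*np.pi)-np.pi).round(3),np.round(f,1))
E
python3 th.py; python3 snap.py 8 wrist scene
```

```text
[ 0.5756 -0.1334  0.0477] r 0.0595 theta 1.078 toolz tray ang -0.464 [-0.1 -0.1 -1.1]
15.65 [ 0.5756 -0.1334  0.0477] [-1.5695e+00  3.0000e-04 -2.2204e+00] [-0.1 -0.1 -1.1] 0.023470949823343315
```

View pics/wrist8.png

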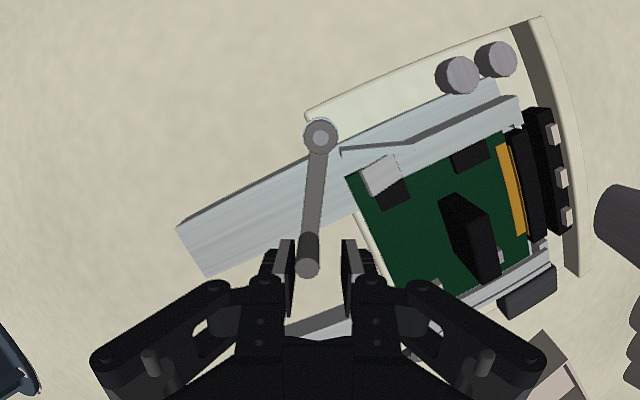

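Emit:
{"api": "play_rows", "payload": {"rows": [{"wx":0,"wy":-0.16,"wz":0,"tx":-0.8,"ty":0,"tz":9.2,"gripper":0.45},{"wx":0,"wy":-0.16,"wz":0,"tx":-0.8,"ty":0,"tz":9.2,"gripper":0.45},{"wx":0,"wy":-0.1,"wz":0,"tx":-0.3,"ty":0,"tz":5.8,"gripper":0.45},{"wx":0,"wy":-0.07,"wz":0,"tx":0,"ty":0,"tz":4,"gripper":0.45},{"wx":0,"wy":0,"wz":0,"tx":0,"ty":0,"tz":0,"gripper":0.45}]}}

```text
t: 16.38
tcp_pos: [0.6007, -0.1438, 0.0473]
orientation: [-1.571, 0.0, -1.729]
wrist_force: [0.6, -0.9, 0.2]
grip_width: 0.0237
```

```bash
python3 th.py; python3 snap.py 9 wrist scene
```

```text
[ 0.6007 -0.1438  0.0473] r 0.0581 theta 1.543 toolz tray ang 0.027 [ 0.6 -0.9  0.2]
16.375 [ 0.6007 -0.1438  0.0473] [-1.5709e+00  1.0000e-04 -1.7294e+00] [ 0.6 -0.9  0.2] 0.023732987901354252
```

View pics/wrist9.png

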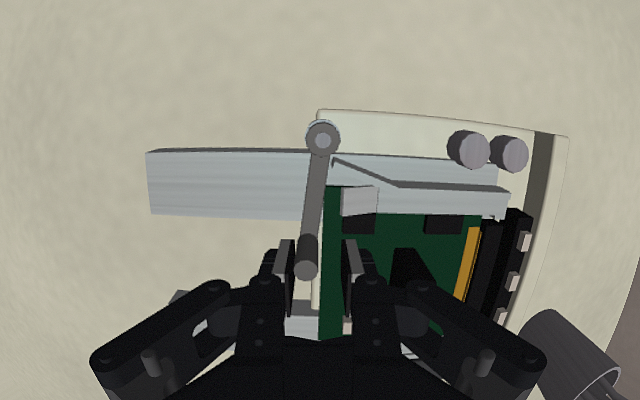

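Emit:
{"api": "play_rows", "payload": {"rows": [{"wx":0,"wy":0,"wz":0,"tx":0,"ty":0,"tz":3,"gripper":0.45},{"wx":0,"wy":0,"wz":0,"tx":0,"ty":0,"tz":2,"gripper":0.45},{"wx":0,"wy":0,"wz":0,"tx":0,"ty":0,"tz":0,"gripper":0.45}]}}

```text
t: 16.85
tcp_pos: [0.6051, -0.1451, 0.0472]
orientation: [-1.572, -0.0, -1.727]
wrist_force: [-4.0, -1.9, 1.5]
grip_width: 0.0234
```

```bash
python3 th.py
```

```text
[ 0.6051 -0.1451  0.0472] r 0.0585 theta 1.621 toolz tray ang 0.03 [-4.  -1.9  1.5]
```

Emit:
{"api": "play_rows", "payload": {"rows": [{"wx":0,"wy":0,"wz":0,"tx":0,"ty":0,"tz":2,"gripper":0.45},{"wx":0,"wy":0,"wz":0,"tx":0,"ty":0,"tz":1.5,"gripper":0.45},{"wx":0,"wy":0,"wz":0,"tx":0,"ty":0,"tz":0,"gripper":0.45}]}}

```text
t: 17.23
tcp_pos: [0.6071, -0.1454, 0.047]
orientation: [-1.576, -0.0, -1.726]
wrist_force: [-7.2, -2.3, 3.2]
grip_width: 0.0235
```

```bash
python3 th.py; python3 snap.py 10 wrist
```

```text
[ 0.6071 -0.1454  0.047 ] r 0.0586 theta 1.656 toolz tray ang 0.031 [-7.2 -2.3  3.2]
17.225 [ 0.6071 -0.1454  0.047 ] [-1.5758 -0.     -1.7262] [-7.2 -2.3  3.2] 0.02351535683506937
```

View pics/wrist10.png

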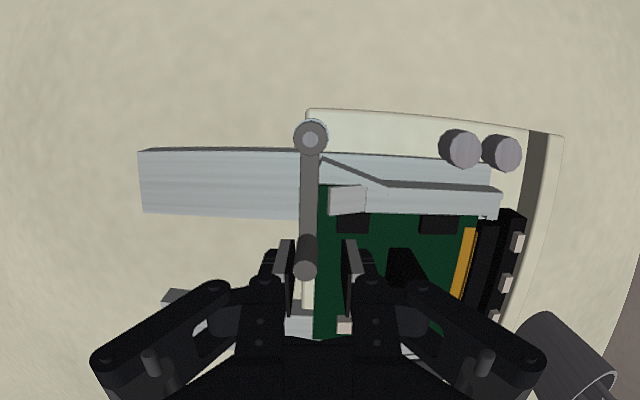

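Emit:
{"api": "play_rows", "payload": {"rows": [{"wx":0,"wy":0,"wz":0,"tx":0,"ty":0,"tz":2,"gripper":0.45},{"wx":0,"wy":0,"wz":0,"tx":0,"ty":0,"tz":1,"gripper":0.45},{"wx":0,"wy":0,"wz":0,"tx":0,"ty":0,"tz":0,"gripper":0.45}]}}

```text
t: 17.65
tcp_pos: [0.6073, -0.1455, 0.0468]
orientation: [-1.582, 0.0, -1.726]
wrist_force: [-11.8, -2.8, 6.1]
grip_width: 0.0229
```

```bash
python3 th.py
```

```text
[ 0.6073 -0.1455  0.0468] r 0.0586 theta 1.659 toolz tray ang 0.031 [-11.8  -2.8   6.1]
```

Emit:
{"api": "play_rows", "payload": {"rows": [{"wx":0,"wy":0,"wz":0,"tx":0,"ty":0,"tz":-6,"gripper":0.4},{"wx":0,"wy":0,"wz":0,"tx":0,"ty":0,"tz":-4,"gripper":0.4},{"wx":0,"wy":0,"wz":0,"tx":0,"ty":-25,"tz":0,"gripper":0.4},{"wx":0,"wy":0,"wz":0,"tx":0,"ty":-40,"tz":0,"gripper":0.2},{"wx":0,"wy":-0.1775,"wz":0,"tx":0,"ty":0,"tz":0,"gripper":0},{"wx":0,"wy":-0.1775,"wz":0,"tx":0,"ty":0,"tz":0,"gripper":0},{"wx":0,"wy":-0.1775,"wz":0,"tx":0,"ty":0,"tz":0,"gripper":0},{"wx":0,"wy":-0.1775,"wz":0,"tx":0,"ty":0,"tz":0,"gripper":0}]}}

```text
t: 18.65
tcp_pos: [0.6037, -0.1444, 0.1127]
orientation: [-1.568, -0.002, -1.011]
wrist_force: [-1.1, -0.7, -0.5]
grip_width: 0.0428
```

Emit:
{"api": "play_rows", "payload": {"rows": [{"wx":0,"wy":-0.1775,"wz":0,"tx":0,"ty":0,"tz":0,"gripper":0},{"wx":0,"wy":-0.1775,"wz":0,"tx":0,"ty":0,"tz":0,"gripper":0},{"wx":0,"wy":-0.1775,"wz":0,"tx":0,"ty":0,"tz":0,"gripper":0},{"wx":0,"wy":-0.1775,"wz":0,"tx":0,"ty":0,"tz":0,"gripper":0},{"wx":0,"wy":-0.1775,"wz":0,"tx":0,"ty":0,"tz":0,"gripper":0},{"wx":0,"wy":-0.1775,"wz":0,"tx":0,"ty":0,"tz":0,"gripper":0},{"wx":0,"wy":-0.1775,"wz":0,"tx":0,"ty":0,"tz":0,"gripper":0},{"wx":0,"wy":0,"wz":0,"tx":0,"ty":0,"tz":0,"gripper":0}]}}

```text
t: 19.65
tcp_pos: [0.6034, -0.1444, 0.1126]
orientation: [-1.572, -0.002, 0.224]
wrist_force: [0.3, 0.7, -0.3]
grip_width: 0.0424
```

```bash
python3 th.py r; python3 snap.py 11 scene wrist; python3 - <<'E'
from station import *
import numpy as np
s=observe();p=np.array(s["tcp_pos"]);z=s["orientation"][2]+np.pi/2
Z=np.array([np.cos(z),np.sin(z)]);X=np.array([Z[1],-Z[0]]);d=np.array([.524,-.2655])-p[:2];print("tx",d@X,"tz",d@Z,s["joint_pos"])
E
```

```text
[ 0.6034 -0.1444  0.1126] r 0.11 theta 1.585 toolz tray ang 1.98 [ 0.3  0.7 -0.3]
19.65 [ 0.6034 -0.1444  0.1126] [-1.5717 -0.0022  0.2237] [ 0.3  0.7 -0.3] 0.04238631481726618
tx -0.10376685401743001 tz -0.10063603867253276 [-4.15253658e-01  6.68914823e-01  1.54537500e+00  4.43796845e-04
  9.25906751e-01 -2.20931964e+00]
```

View pics/wrist11.png

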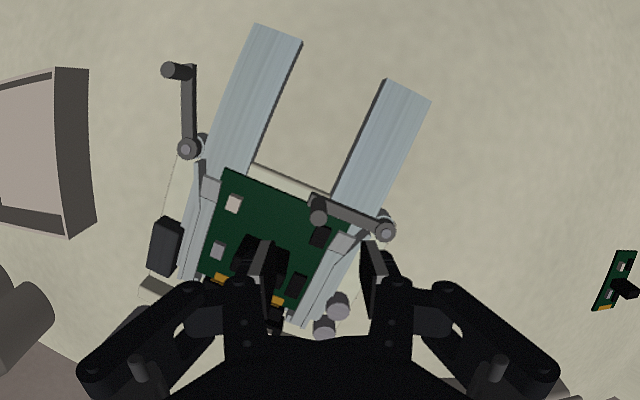

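View pics/scene11.png

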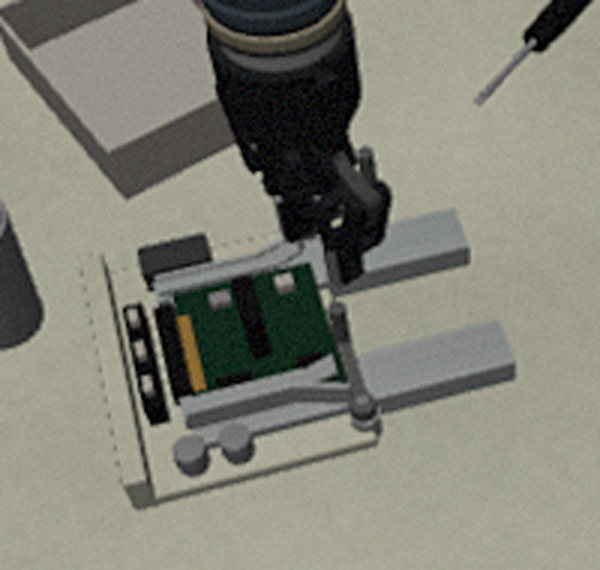

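```bash
python3 - <<'E'
from h import *
w=np.load("wrist11.npz")
print(wray((168,69),w["m"],w["T"],.063),wray((186,149),w["m"],w["T"],.035))
E
```

```text
[ 0.52369064 -0.26333633  0.063     ] [ 0.58069194 -0.25192191  0.035     ]
```

Emit:
{"api": "play_rows", "payload": {"rows": [{"wx":0,"wy":0,"wz":0,"tx":-26,"ty":0,"tz":-25,"gripper":0},{"wx":0,"wy":0,"wz":0,"tx":-26,"ty":0,"tz":-25,"gripper":0},{"wx":0,"wy":0,"wz":0,"tx":-26,"ty":0,"tz":-25,"gripper":0},{"wx":0,"wy":0,"wz":0,"tx":-26,"ty":0,"tz":-25,"gripper":0},{"wx":0,"wy":0,"wz":0,"tx":0,"ty":0,"tz":0,"gripper":0}]}}

```text
t: 20.38
tcp_pos: [0.5226, -0.2675, 0.1125]
orientation: [-1.572, -0.001, 0.22]
wrist_force: [1.0, 0.7, -0.6]
grip_width: 0.0428
```

```bash
python3 th.py r; python3 snap.py 12 scene wrist
```

```text
[ 0.5226 -0.2675  0.1125] r 0.0608 theta -0.44 toolz tray ang 1.977 [ 1.   0.7 -0.6]
20.375 [ 0.5226 -0.2675  0.1125] [-1.5717e+00 -6.0000e-04  2.2000e-01] [ 1.   0.7 -0.6] 0.04279430702003446
```

View pics/wrist12.png

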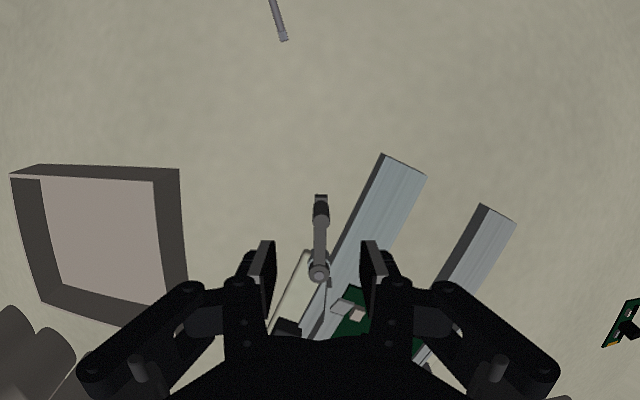

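View pics/scene12.png

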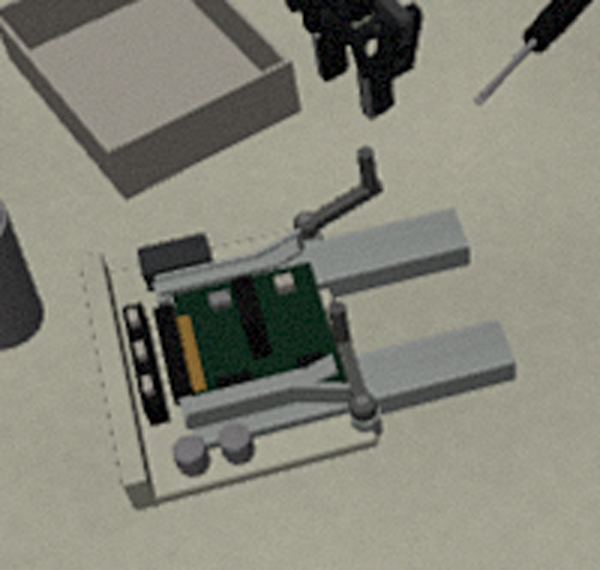

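Emit:
{"api": "play_rows", "payload": {"rows": [{"wx":0,"wy":0,"wz":0,"tx":2,"ty":20,"tz":2.5,"gripper":0},{"wx":0,"wy":0,"wz":0,"tx":0,"ty":25,"tz":0,"gripper":0},{"wx":0,"wy":0,"wz":0,"tx":0,"ty":20,"tz":0,"gripper":0},{"wx":0,"wy":0,"wz":0,"tx":0,"ty":0,"tz":0,"gripper":0.45},{"wx":0,"wy":0,"wz":0,"tx":0,"ty":0,"tz":0,"gripper":0.45}]}}

```text
t: 21.1
tcp_pos: [0.5255, -0.2619, 0.0479]
orientation: [-1.571, -0.001, 0.226]
wrist_force: [0.3, -0.2, 0.4]
grip_width: 0.0233
```

```bash
python3 th.py r; python3 snap.py 13 wrist
```

```text
[ 0.5255 -0.2619  0.0479] r 0.0568 theta -0.357 toolz tray ang 1.983 [ 0.3 -0.2  0.4]
21.1 [ 0.5255 -0.2619  0.0479] [-1.5715e+00 -8.0000e-04  2.2640e-01] [ 0.3 -0.2  0.4] 0.023306353052710643
```

View pics/wrist13.png

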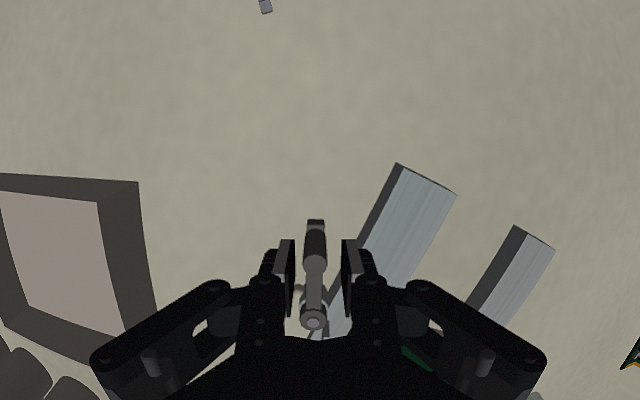

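```bash
python3 - <<'E'
from h import *
for k,a,b in((13,(315,262),(313,320)),(12,(320,218),(319,273))):
    w=np.load(f"wrist{k}.npz")
    print(wray(a,w["m"],w["T"],.063),wray(b,w["m"],w["T"],.035))
E
```

```text
[ 0.52300966 -0.26399906  0.063     ] [ 0.57967413 -0.25271116  0.035     ]
[ 0.52192198 -0.26400636  0.063     ] [ 0.57899467 -0.25147555  0.035     ]
```

Emit:
{"api": "play_rows", "payload": {"rows": [{"wx":0,"wy":0.16,"wz":0,"tx":0.6,"ty":0,"tz":9.2,"gripper":0.45},{"wx":0,"wy":0.16,"wz":0,"tx":0.6,"ty":0,"tz":9.2,"gripper":0.45},{"wx":0,"wy":0.16,"wz":0,"tx":0.7,"ty":0,"tz":9.2,"gripper":0.45},{"wx":0,"wy":0.16,"wz":0,"tx":0.7,"ty":0,"tz":9.2,"gripper":0.45},{"wx":0,"wy":0.16,"wz":0,"tx":0.7,"ty":0,"tz":9.2,"gripper":0.45},{"wx":0,"wy":0,"wz":0,"tx":0,"ty":0,"tz":0,"gripper":0.45}]}}

```text
t: 21.9
tcp_pos: [0.533, -0.2179, 0.0484]
orientation: [-1.571, -0.002, -0.572]
wrist_force: [0.2, -0.1, 0.3]
grip_width: 0.0236
```

```bash
python3 th.py r; python3 snap.py 14 scene wrist
```

```text
[ 0.533  -0.2179  0.0484] r 0.0594 theta 0.429 toolz tray ang 1.185 [ 0.2 -0.1  0.3]
21.9 [ 0.533  -0.2179  0.0484] [-1.5708 -0.0021 -0.5715] [ 0.2 -0.1  0.3] 0.023636251115447853
```

View pics/scene14.png

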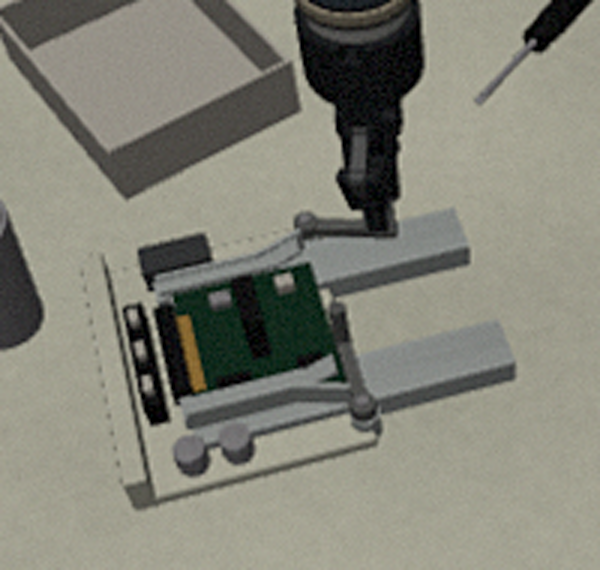

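View pics/wrist14.png

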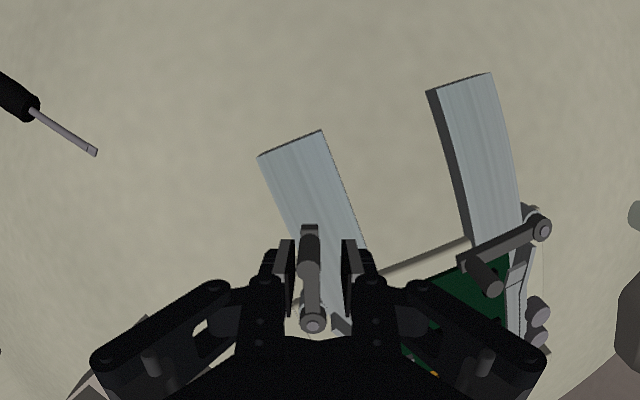

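Emit:
{"api": "play_rows", "payload": {"rows": [{"wx":0,"wy":0.16,"wz":0,"tx":0.8,"ty":0,"tz":9.2,"gripper":0.45},{"wx":0,"wy":0.16,"wz":0,"tx":0.8,"ty":0,"tz":9.2,"gripper":0.45},{"wx":0,"wy":0.16,"wz":0,"tx":0.8,"ty":0,"tz":9.2,"gripper":0.45},{"wx":0,"wy":0.16,"wz":0,"tx":0.8,"ty":0,"tz":9.2,"gripper":0.45},{"wx":0,"wy":0.16,"wz":0,"tx":0.8,"ty":0,"tz":9.2,"gripper":0.45},{"wx":0,"wy":0.16,"wz":0,"tx":0.8,"ty":0,"tz":9.2,"gripper":0.45},{"wx":0,"wy":0,"wz":0,"tx":0,"ty":0,"tz":0,"gripper":0.45}]}}

```text
t: 22.88
tcp_pos: [0.5791, -0.1924, 0.0475]
orientation: [-1.57, -0.0, -1.531]
wrist_force: [-0.0, 0.4, 0.1]
grip_width: 0.0235
```

```bash
python3 th.py r; python3 snap.py 15 scene wrist
```

```text
[ 0.5791 -0.1924  0.0475] r 0.0599 theta 1.345 toolz tray ang 0.226 [-0.   0.4  0.1]
22.875 [ 0.5791 -0.1924  0.0475] [-1.5701e+00 -4.0000e-04 -1.5311e+00] [-0.   0.4  0.1] 0.023497182400726218
```

View pics/scene15.png

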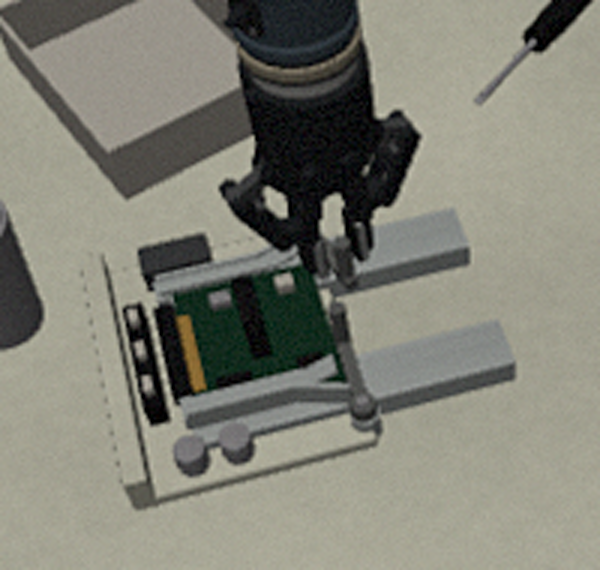

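View pics/wrist15.png

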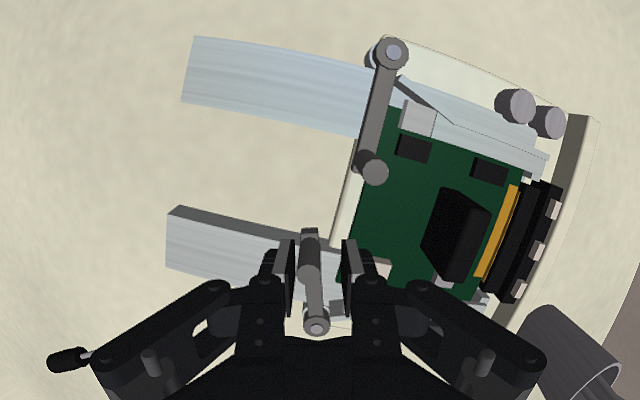

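Emit:
{"api": "play_rows", "payload": {"rows": [{"wx":0,"wy":0.1,"wz":0,"tx":0.6,"ty":0,"tz":5.8,"gripper":0.45},{"wx":0,"wy":0.1,"wz":0,"tx":0.4,"ty":0,"tz":5.8,"gripper":0.45},{"wx":0,"wy":0.03,"wz":0,"tx":0,"ty":0,"tz":4,"gripper":0.45},{"wx":0,"wy":0,"wz":0,"tx":0,"ty":0,"tz":2,"gripper":0.45},{"wx":0,"wy":0,"wz":0,"tx":0,"ty":0,"tz":0,"gripper":0.45}]}}

```text
t: 23.6
tcp_pos: [0.5961, -0.1943, 0.0473]
orientation: [-1.571, -0.0, -1.763]
wrist_force: [-1.4, 0.3, -0.6]
grip_width: 0.0235
```

```bash
python3 th.py r
```

```text
[ 0.5961 -0.1943  0.0473] r 0.0597 theta 1.632 toolz tray ang -0.006 [-1.4  0.3 -0.6]
```

Emit:
{"api": "play_rows", "payload": {"rows": [{"wx":0,"wy":0,"wz":0,"tx":0,"ty":0,"tz":2,"gripper":0.45},{"wx":0,"wy":0,"wz":0,"tx":0,"ty":0,"tz":2,"gripper":0.45},{"wx":0,"wy":0,"wz":0,"tx":0,"ty":0,"tz":1,"gripper":0.45},{"wx":0,"wy":0,"wz":0,"tx":0,"ty":0,"tz":0,"gripper":0.45}]}}

```text
t: 24.1
tcp_pos: [0.5976, -0.1943, 0.047]
orientation: [-1.579, 0.001, -1.763]
wrist_force: [-7.6, 0.5, 4.1]
grip_width: 0.0239
```

```bash
python3 th.py r; python3 snap.py 16 wrist
```

```text
[ 0.5976 -0.1943  0.047 ] r 0.0601 theta 1.657 toolz tray ang -0.006 [-7.6  0.5  4.1]
24.1 [ 0.5976 -0.1943  0.047 ] [-1.5788e+00  8.0000e-04 -1.7631e+00] [-7.6  0.5  4.1] 0.023913051090931912
```

View pics/wrist16.png

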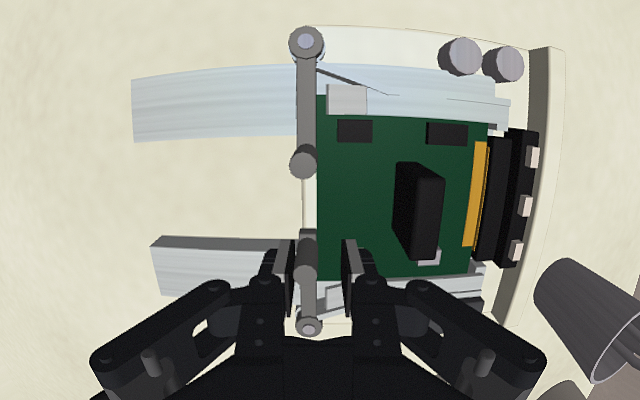

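Emit:
{"api": "play_rows", "payload": {"rows": [{"wx":0,"wy":0,"wz":0,"tx":0,"ty":0,"tz":-5,"gripper":0.4},{"wx":0,"wy":0,"wz":0,"tx":0,"ty":0,"tz":-4,"gripper":0.4},{"wx":0,"wy":0,"wz":0,"tx":0,"ty":-25,"tz":0,"gripper":0.4},{"wx":0,"wy":0,"wz":0,"tx":0,"ty":-50,"tz":0,"gripper":0.4},{"wx":0,"wy":0,"wz":0,"tx":-40,"ty":-50,"tz":0,"gripper":0.4},{"wx":0,"wy":0,"wz":0,"tx":-50,"ty":-20,"tz":0,"gripper":0.4},{"wx":0,"wy":0,"wz":0,"tx":-50,"ty":0,"tz":0,"gripper":0.4},{"wx":0,"wy":0,"wz":0,"tx":-50,"ty":0,"tz":0,"gripper":0.4}]}}

```text
t: 25.15
tcp_pos: [0.6296, -0.0065, 0.1921]
orientation: [-1.568, 0.0, -1.764]
wrist_force: [1.2, -0.6, 0.2]
grip_width: 0.025
```

Emit:
{"api": "play_rows", "payload": {"rows": [{"wx":0,"wy":0,"wz":0,"tx":-50,"ty":0,"tz":0,"gripper":0.4},{"wx":0,"wy":0,"wz":0,"tx":-50,"ty":0,"tz":0,"gripper":0.4},{"wx":0,"wy":0,"wz":0,"tx":-50,"ty":0,"tz":0,"gripper":0.4},{"wx":0,"wy":0,"wz":0,"tx":0,"ty":0,"tz":0,"gripper":0.4}]}}

```text
t: 25.65
tcp_pos: [0.6579, 0.1434, 0.1912]
orientation: [-1.569, 0.002, -1.759]
wrist_force: [0.2, -0.7, -0.5]
grip_width: 0.0256
```

```bash
python3 snap.py 17 scene top
```

```text
25.65 [0.6579 0.1434 0.1912] [-1.569e+00  1.600e-03 -1.759e+00] [ 0.2 -0.7 -0.5] 0.0255634196293768
```

View pics/scene17.png

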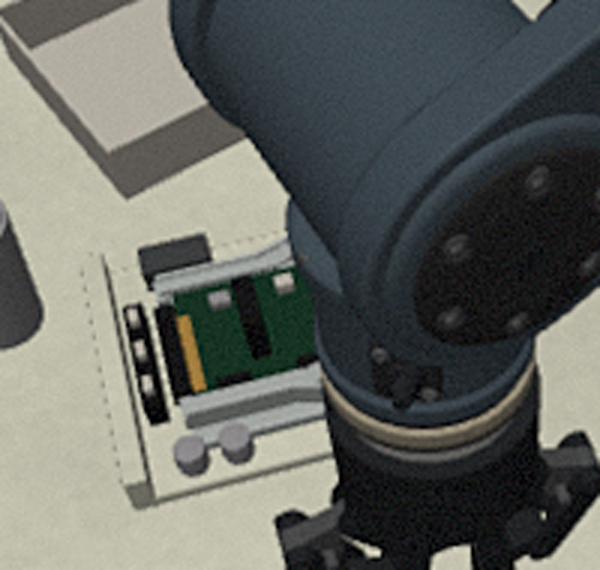

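View pics/top17.png

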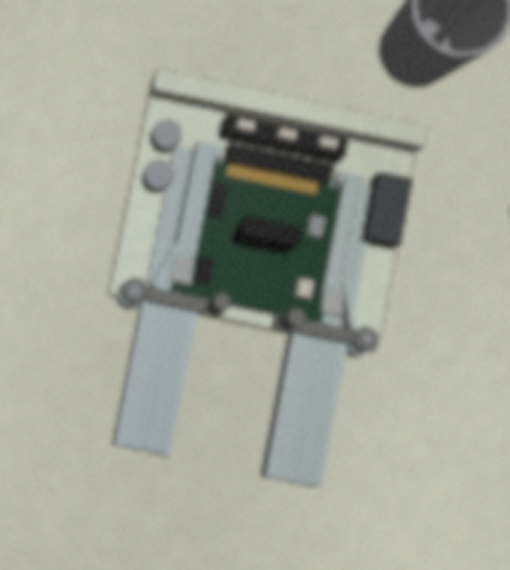

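```bash
python3 - <<'E'
from h import *
t=np.load("top17.npz")
f=lambda p:(np.array([p],float)+.5)/3-.5+np.array((330,80))
def tr(P,y=-.186,o=(.652,-.180)):
    d=P[:,:2]-o;c,sn=np.cos(y),np.sin(y);return np.c_[d[:,0]*c+d[:,1]*sn,-d[:,0]*sn+d[:,1]*c][0].round(4)
for n,p,z in(("tab",(267,231),.067),("pegL",(222,300),.063),("pegR",(296,317),.063),("pivL",(133,291),.035),("pivR",(367,340),.035)): print(n,tr(ray(f(p),t["m"],t["T"],z)))
E
python3 -c "
from station import *; print(job_done())"
```

```text
tab [-0.0017  0.0039]
pegL [-0.0544  0.0247]
pegR [-0.0555 -0.0275]
pivL [-0.0563  0.0832]
pivR [-0.0567 -0.086 ]
the job is handed in; nothing more can be done
None
```

I laid the wide card on the ledges at the entry point and slid it along the guides until it met the socket. I then pushed it about 3 mm further and let go. After that I swung the left lever closed, then the right, each until it stopped. I backed the gripper clear and handed the job in at about 25.8 s; `job_done` gives no verdict.

| Last check (top camera, tray frame) | Measured | Required |
|---|---|---|
| Card tab, along the guides | about -2 mm | within 7 mm |
| Card tab, across the guides | about +4 mm | within 8 mm |
| Left peg | (-54, +25) mm | lever above 1.4 rad |
| Right peg | (-56, -28) mm | lever above 1.4 rad |

- **Levers:** both pegs sit next to the closed position (-56, ±26) mm. That puts both levers at about 1.55 rad or more.
- **Disagreement:** the +4 mm across looks like error in the blurred tab centre, because the guides leave the card only about ±2.5 mm of play.
- **Not measured:** I did not measure the card's final height; in the pictures it lies flat under the guide lips.
- **Forces:** the highest wrist force I read after a move was about 14 N, while pressing the left lever against its stop.

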